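Load the reagent tray: tall bottle at the back, then the short jar in front

ROBOT

A 6-joint arm with a two-finger parallel gripper is mounted at the origin on the work surface. World frame = base frame: x ahead of the robot, y to its left, z up, the work surface at z = 0. Lengths are in mm, angles in rad, forces in N, time in s.
With the tool pointing down it reaches from about 350 to 775 mm from the base axis. Payload 7.3 kg.
Tool frame: the origin (TCP) lies at the very end of the fingers, on their centre line; the grasp point (between the pads) lies 19 mm behind it (pinch_z is the distance from the TCP to the grasp point, in mm); z points along the fingers, y is the direction in which the jaws open and shut (so a half turn about z gives the same grasp; the last joint's range is limited). The gripper opens to 92 mm and grips with 3 to 60 N. Pads are 19 mm wide; open, the fingers measure 130 mm over their backs; the gripper's body (75 mm by 190 mm) begins 47 mm behind the grasp point.
Start: joints at [1.167, 0.342, 1.524, -0, 1.275, -0.146], TCP at [133.836, 507.677, 198.741] pointing down, gripper open.
Joint ranges: [-2.53, 2.53], [-0.77, 2.02], [0.04, 2.7], [-1, 4.14], [0.28, 2.66], [-3.11, 3.11]. Speed limits (rad/s): [2.57, 2.57, 3.14, 3.14, 3.14, 3.14].

INTERFACE

Orientations are given as [roll, pitch, yaw] about the fixed x, y, z axes, in that order (R = Rz(yaw) Ry(pitch) Rx(roll)).
In Python, from plant import * gives the robot as it stands.
- The arm moves only by the tool step_arm, never from a script. Its argument "moves" is one flat list of numbers, 7 for each row, row after row: the shift along the tool's x, y, z scaled (see below), then the turn, a rotation vector about the tool's x, y, z scaled (see below), then the closure, from -1 (fully open) to 1 (shut). A call has 1 to 8 rows; each row shifts and turns the pose as measured when the row begins, along the tool's axes as they then stand; what a row does not reach is not made up. The controller multiplies each number of a shift by 2 cm and each number of a turn by 4 degrees. A row lasts 1/12 s, in which the tool goes at most 41.7 mm and 7.16 degrees, less where a joint would pass 70% of its speed; a pose out of reach is approached as far as the arm can. A call with a number of a shift or a turn outside -1 to 1 is refused whole. A call with a gripper value outside its range is refused whole. The fingers move at their own pace and stop on an object; the grip force is fixed at half the most. Time passes only in rows, so rows that do not move let the fingers close. It gives the time, the measured TCP pose, the force and the opening at its end, in the units of the state.
- get_obs(): the state, without advancing time (a new reading comes with each control period).
- capture(name): name is "scene" or "top"; returns the picture (384x512x3 uint8, red, green, blue); there is no depth.
- get_calibration(name): a dict with "mtx" (3x3 intrinsics, pixels), "eye" and "orientation" of the camera in the world. Camera axes: x right, y down, z forward; pixel columns grow to the right and rows downward; lengths in mm; the calibration is good to about 2 mm. A picture is of the moment at which its call begins. get_calibration takes no time and is no camera call.
- close_job(): hands the job in, once; it reports no verdict.
The state is a dict: "time": time; "joint_positions": joint angles; "dq": joint speeds; "tau": joint torques, N m; "tool_pos": TCP position; "tcp_rot": TCP orientation; "contact_force": force on the tool from outside, world axes, zero at the start; "moment": the same for the moment, N m; "grip_width": finger opening in mm.
Only numpy, scipy, OpenCV 4.12 (cv2) and the standard library are available. Lean on these libraries where they do the work, as an engineer would, in place of code of your own. Each camera call takes 0.05 s, during which the arm holds its last target.

TASK

Load the white two-bay tray on the lab bench: first stand the tall amber bottle in the back bay (the one farther from the robot), and only then stand the short squat amber jar in the front bay, so that the gripper never has to reach over a loaded item. Both must stay upright throughout and end standing flat on the tray's floor; leave the medium-height bottle where it stands.

Things in the scene. Friction and masses are not known exactly. Their poses are not given: they have to be found in the camera images.
- tall_bottle_mid (a point): Centre (half-way up, 87.5 mm above its base) of the tall bottle: upright amber glass bottle, 175 mm high overall, round body 54 mm across up to 117 mm, sloping shoulder, short neck 30 mm across, then a fixed white screw cap 36 mm across filling the top 30 mm (145 to 175 mm above the base; cap centre 72.5 mm above this point). Loose, about 0.2 to 0.4 kg; best lifted by its cap from above. z axis up along the bottle.
- short_jar_mid (a point): Centre (half-way up, 33 mm above its base) of the short jar: upright squat amber glass jar, 66 mm high, straight sides 54 mm across, white lid 55 mm across and 20 mm high filling the top. Loose, about 0.1 to 0.2 kg. z axis up along the jar.
- medium_bottle_mid (a point): Centre (half-way up, 60 mm above its base) of the medium bottle, to be left alone: same amber glass and white cap as the tall bottle, 54 mm across, but only 120 mm high. Loose. It, the tall bottle and the short jar stand on the bench on the robot's right, at least 120 mm apart centre to centre, and any one may be at any of the three spots.
- tray: White plastic tray fixed to the bench on the robot's left: 212 mm long (its x), 108 mm wide (its y), rim 16 mm high, walls 4 mm, floor 4 mm thick. Origin at the centre of its underside, on the bench; its x axis points away from the robot, turned up to 0.25 rad. A divider across the middle, as high as the rim, makes two bays, each 100 mm by 100 mm inside: the back bay's centre is at +52 mm along x, the front bay's centre at -52 mm along x.
There are look-alikes about, which are no part of the job. What is shaped like the part that bears tall_bottle_mid but purple or yellow is not meant.

How it is judged:
By the outcome, as a careful person would: the job done as asked, in the order asked, and still so for the second after the job is handed in, with the robot touching nothing.
It also fails if it takes over 61 s, if anything falls off the work surface, if the arm or the gripper's body presses on something with over 40 N, if the wrist force passes 120 N, or if a joint passes its speed limit or range.

## Working session

There is one attempt and no reset: what is moved stays moved. The work goes in short steps, Python scripts to look and compute and a tool call to move; the robot and the scene stay as the last step left them, time stands still between calls to the robot, and variables do not carry over. Pictures are saved under pics/ and viewed, and the job is handed in when it is done.

Besides the shell and the picture viewer there is one more tool, called after ">>>" in YAML: its name, and indented under it one key for each argument. step_arm: Moves the arm, as the interface text tells. Shifts and turns lie within -1 to 1; 1 stands for 2 cm of shift or 4 degrees of turn. Its arguments: {"type":"object","properties":{"moves":{"type":"array"}},"required":["moves"]}

```bash
mkdir -p pics; ls; python3 - <<'E'
from plant import *
import cv2
print(get_obs())
for n in ("scene","top"):
    c=get_calibration(n);print(n,c)
    cv2.imwrite(f"pics/{n}0.png",cv2.cvtColor(capture(n),cv2.COLOR_RGB2BGR))
E
```

```text
pics
{'time': 0.0, 'joint_positions': array([ 1.16702073e+00,  3.42738493e-01,  1.52501182e+00,  1.70200321e-06,
        1.27535966e+00, -1.45976080e-01]), 'dq': array([ 1.34338722e-03,  7.08945023e-05,  1.91609390e-03,  1.34407003e-03,
        3.37666422e-04, -1.06392675e-03]), 'tau': array([-1.90967214e-03, -4.31240380e+01, -2.44222802e+01,  7.15921680e-02,
        5.58192597e-02, -1.16471333e-04]), 'tool_pos': array([133.64366824, 507.25542499, 198.03860856]), 'tcp_rot': array([-3.14009171e+00, -2.22316281e-04,  2.88379248e+00]), 'contact_force': array([-1.24435151,  0.5792321 ,  0.40156527]), 'moment': array([ 0.02013644, -0.02379289,  0.03973134]), 'grip_width': 91.76288192206692}
scene {'mtx': array([[485.03707223,   0.        , 250.68317154],
       [  0.        , 485.03707223, 194.06000541],
       [  0.        ,   0.        ,   1.        ]]), 'eye': array([949.16923605, 384.91911325, 961.83358833]), 'orientation': array([-2.54475125,  0.0056898 ,  2.48416988])}
top {'mtx': array([[485.86784625,   0.        , 252.73328163],
       [  0.        , 485.86784625, 185.9461275 ],
       [  0.        ,   0.        ,   1.        ]]), 'eye': array([ 344.64968162,  -93.21016648, 1225.67663434]), 'orientation': array([-2.92995394e+00,  9.42105521e-05, -1.46999276e+00])}
```

View pics/scene0.png

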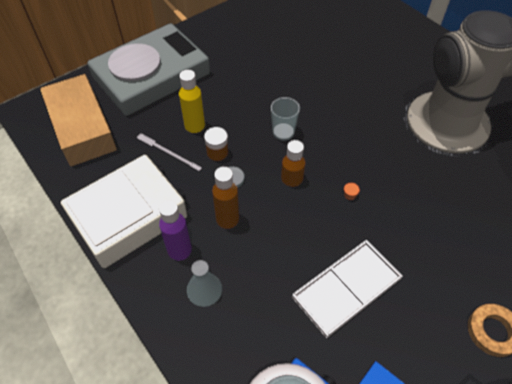

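View pics/top0.png

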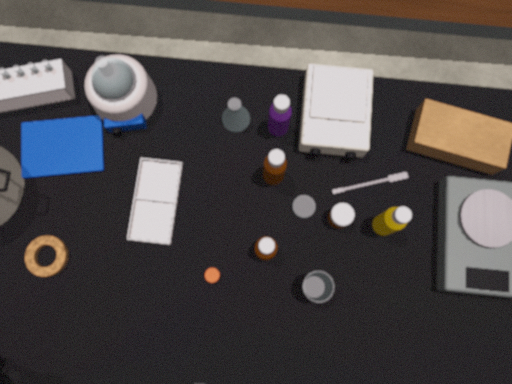

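The top view shows three amber items: one at (275,165), one at (265,248) and a squat one at (342,215). The look-alikes are purple at (280,115) and yellow at (392,220). I'll enlarge these to confirm.

```bash
cat > h.py <<'E'
import numpy as np, cv2
from scipy.spatial.transform import Rotation as R
from plant import *
def cam(n):
    c=get_calibration(n); return c["mtx"],np.array(c["eye"]),R.from_euler("xyz",c["orientation"]).as_matrix()
def proj(n,p):
    K,e,r=cam(n); q=K@(r.T@(np.array(p,float)-e)); return q[:2]/q[2]
def onz(n,uv,z):
    K,e,r=cam(n); d=r@np.linalg.solve(K,[uv[0],uv[1],1]); return e+d*(z-e[2])/d[2]
E
python3 - <<'E'
from h import *
for p in ([0,0,0],[133,507,198]): print(proj("scene",p),proj("top",p))
t=cv2.imread("pics/top0.png");s=cv2.imread("pics/scene0.png")
def crop(im,x,y,w,h,f,n): cv2.imwrite(n,cv2.resize(im[y:y+h,x:x+w],None,fx=f,fy=f,interpolation=cv2.INTER_CUBIC))
crop(t,230,130,140,140,5,"pics/c1.png".replace("c1","c1")) if 0 else crop(t,235,135,130,130,4.5,"pics/c1.png")
crop(t,115,145,80,110,5,"pics/c2.png")
crop(s,160,110,160,130,4.5,"pics/c3.png")
crop(s,280,230,130,110,5,"pics/c4.png")
E
```

```text
[446.74516719 121.57467079] [197.91251865 437.23811482]
[662.26752436 247.65087294] [-55.96577466 367.01846914]
```

View pics/c1.png

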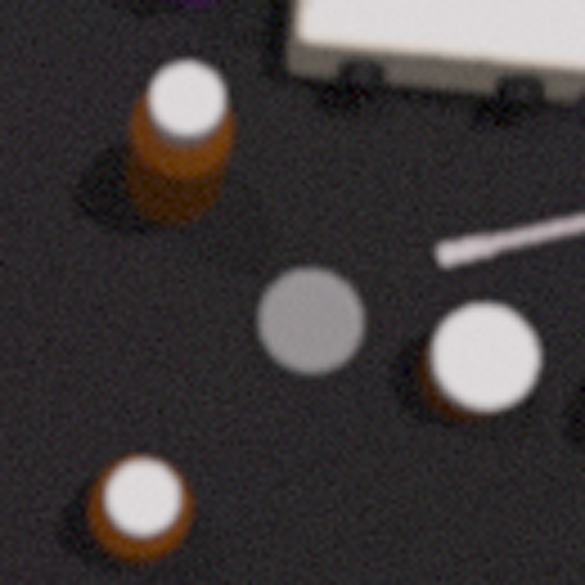

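View pics/c2.png

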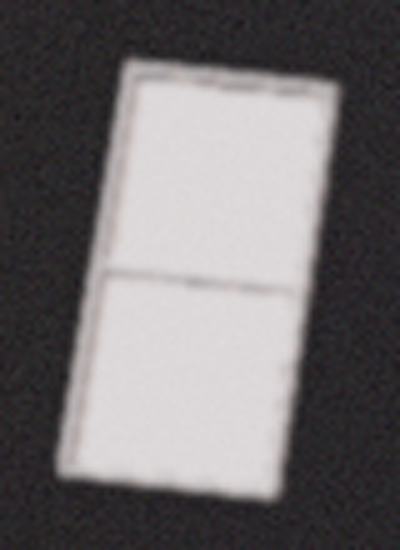

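View pics/c3.png

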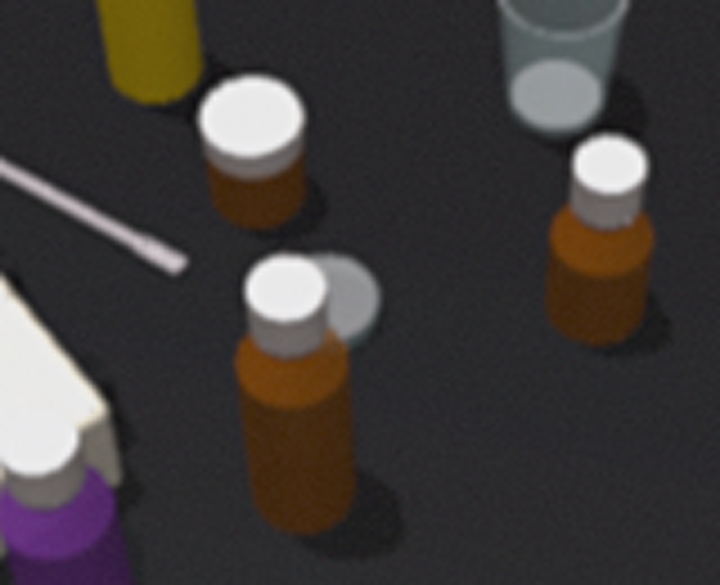

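View pics/c4.png

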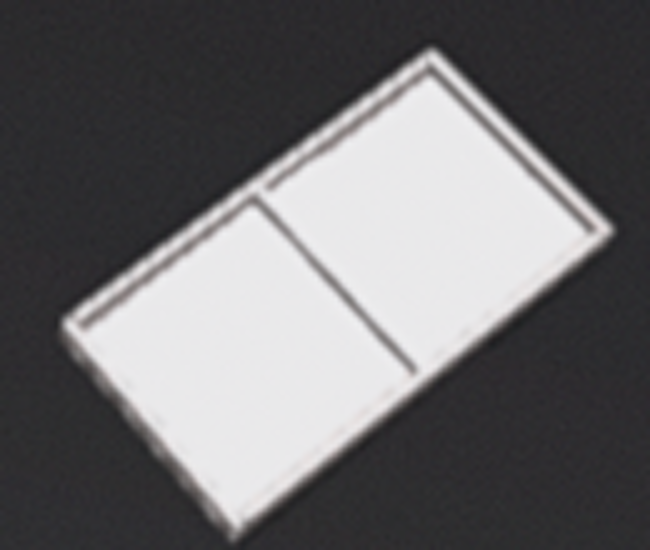

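```bash
python3 - <<'E'
from h import *
from scipy.optimize import least_squares
m=lambda x,y,x0,y0,f:(x0+(x+.5)/f-.5,y0+(y+.5)/f-.5)
for n,a,b,z in (("tall",(187,98),(286,288),175),("jar",(487,357),(252,117),66),("med",(144,496),(610,165),120)):
    A=onz("top",m(*a,235,135,4.5),z);B=onz("scene",m(*b,160,110,4.5),z);print(n,A.round(1),B.round(1))
ts=[onz("top",m(*a,115,145,5),16)[:2] for a in ((126,62),(340,84),(280,498),(60,476))]
ss=[onz("scene",m(*a,280,230,5),16)[:2] for a in ((65,322),(232,528),(612,230),(432,50))]
for n,q in (("top",ts),("scene",ss)):
    q=np.array(q);print(n,q.round(0).tolist())
    c=q.mean(0)
    for i in range(4): print(np.linalg.norm(q[i]-q[(i+1)%4]).round(1),end=' ')
    print(c)
    for i in range(4):
        d=q[(i+1)%4]-q[i];print(np.arctan2(d[1],d[0]).round(3),end=' ')
    print()
E
```

```text
tall [ 641.9 -115.8  175. ] [ 639.3 -114.7  175. ]
jar [ 545.7 -291.1   66. ] [ 543.5 -288.6   66. ]
med [ 448.2 -114.3  120. ] [ 445.2 -112.2  120. ]
top [[650.0, 231.0], [649.0, 119.0], [436.0, 121.0], [435.0, 231.0]]
111.4 213.8 110.4 214.6 [542.53718894 175.56496208]
-1.576 3.133 1.573 -0.004 
scene [[645.0, 124.0], [649.0, 229.0], [436.0, 234.0], [434.0, 126.0]]
105.8 213.2 107.9 211.2 [540.80387608 178.31674701]
1.534 3.121 -1.589 -0.011
```

```bash
python3 - <<'E'
from h import *
for n,a,z in (("yellow",(402,214),175),("purple",(281.5,102.5),175),("beaker",(320,286),90),("beaker0",(314,290),0),("boxcorner",(303,150),80),("boxcorner",(303,150),30),("disc",(304,206),20),("flask",(235,103),100)): print(n,onz("top",a,z).round(0))
for n,a,z in (("yellow",(187,76),175),("beaker",(285,107),90)): print(n,onz("scene",a,z).round(0))
E
```

```text
yellow [ 540. -401.  175.]
purple [ 771. -116.  175.]
beaker [ 370. -245.   90.]
beaker0 [ 361. -243.    0.]
boxcorner [ 692. -182.   80.]
boxcorner [ 707. -186.   30.]
disc [ 564. -201.   20.]
flask [789.  -4. 100.]
yellow [ 539. -399.  175.]
beaker [ 365. -241.   90.]
```

>>> step_arm:
  moves: [-0.8,-1,-0.5,0,0,-0.92,-1,-0.8,-1,-0.5,0,0,-0.92,-1,-0.8,-1,-0.5,0,0,-0.92,-1,-0.8,-1,-0.5,0,0,-0.92,-1,-0.8,-1,0,0,0,0,-1,-0.8,-1,0,0,0,0,-1,-0.8,-1,0,0,0,0,-1,-0.8,-1,0,0,0,0,-1]

```text
time: 0.77
tool_pos: [249.2, 333.8, 236.5]
tcp_rot: [-3.135, -0.005, -3.121]
contact_force: [0.8, 0.6, -0.4]
grip_width: 91.7
```

```bash
python3 - <<'E'
from h import *
for z in (0,150): print(onz("top",(120,95),z).round(0),onz("top",(2,185),z).round(0))
o=get_obs();print(o["tool_pos"],o["tcp_rot"],o["joint_positions"],o["time"])
E
```

```text
[820. 314.   0.] [544. 578.   0.]
[761. 264. 150.] [520. 496. 150.]
[249.2127157  333.76396024 236.47369575] [-3.1347888  -0.00474585 -3.12068594] [ 0.74660677  0.11441951  1.71841315 -0.00200423  1.31682596 -0.84460103] 0.7667
```

>>> step_arm:
  moves: [-0.88,-1,0,0,0,0.3,-1,-0.88,-1,0,0,0,0,-1,-0.88,-1,0,0,0,0,-1,-0.88,-1,0,0,0,0,-1,-0.88,-1,0,0,0,0,-1,-0.88,-1,0,0,0,0,-1,-0.88,-1,0,0,0,0,-1,-0.88,-1,0,0,0,0,-1]

```text
time: 1.43
tool_pos: [393.9, 164.2, 235.5]
tcp_rot: [-3.134, -0.008, 3.141]
contact_force: [0.8, 0.7, 0.1]
grip_width: 91.6
```

>>> step_arm:
  moves: [-0.88,-1,0,0,0,0,-1,-0.88,-1,0,0,0,0,-1,-0.88,-1,0,0,0,0,-1,-0.88,-1,0,0,0,0,-1,-0.88,-1,0,0,0,0,-1,-0.88,-1,0,0,0,0,-1,-0.88,-1,0,0,0,0,-1,-0.88,-1,0,0,0,0,-1]

```text
time: 2.1
tool_pos: [538.5, -5.8, 232.6]
tcp_rot: [-3.134, -0.014, 3.14]
contact_force: [0.9, 1.3, 0.0]
grip_width: 92.1
```

>>> step_arm:
  moves: [-0.9,-0.95,0,0.05,0.1,0,-1,-0.9,-0.95,0,0.05,0.1,0,-1,-0.9,-0.95,0,0,0,0,-1,-0.9,-0.95,0,0,0,0,-1,-0.9,-0.95,0,0,0,0,-1,-0.3,-0.3,0,0,0,0,-1,0,0,0,0,0,0,-1,0,0,0,0,0,0,-1]

```text
time: 2.77
tool_pos: [638.4, -117.6, 224.3]
tcp_rot: [-3.129, -0.038, 3.134]
contact_force: [-0.5, -0.2, -1.0]
grip_width: 92.2
```

```bash
python3 - <<'E'
from h import *
for n in ("scene","top"): cv2.imwrite(f"pics/{n}1.png",cv2.cvtColor(capture(n),cv2.COLOR_RGB2BGR))
o=get_obs();print(o["tool_pos"],o["tcp_rot"])
s=cv2.imread("pics/scene1.png")[110:260,130:330]
cv2.imwrite("pics/c5.png",cv2.resize(s,None,fx=4,fy=4,interpolation=cv2.INTER_CUBIC))
E
```

```text
[ 638.02844723 -116.84265882  224.81764051] [-3.1286045  -0.037748    3.13462151]
```

View pics/c5.png

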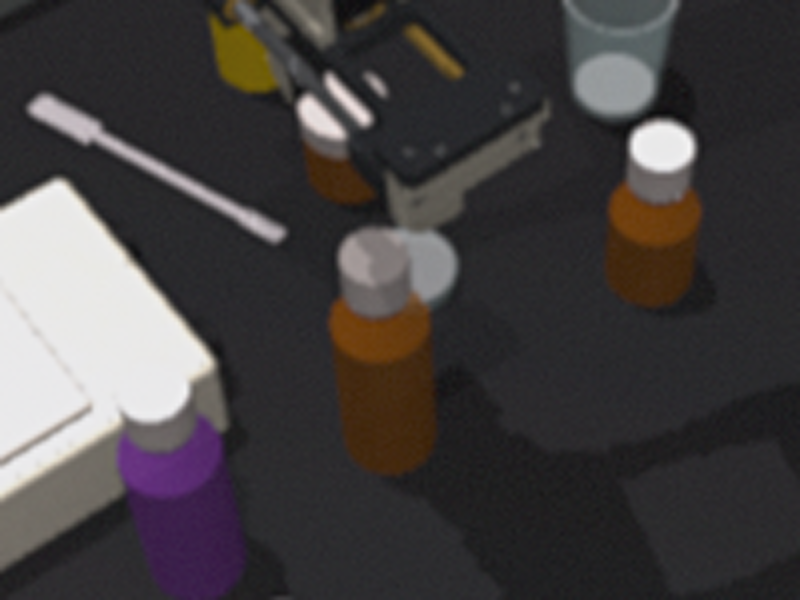

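>>> step_arm:
  moves: [-0.1,0.05,0.8,-0.09,-0.27,-0.05,-1,0,0,0.8,-0.09,-0.27,-0.05,-1,0,0,0,0,0,0,-1,0,0,0,0,0,0,-1]

```text
time: 3.2
tool_pos: [637.9, -112.3, 194.5]
tcp_rot: [-3.142, 0.003, -3.137]
contact_force: [0.6, 0.1, 0.0]
grip_width: 91.7
```

>>> step_arm:
  moves: [-0.1,-0.12,0.5,0,0,0,-1,0,0,0.5,0,0,0,-1,0,0,0.5,0,0,0,-1,0,0,0.5,0,0,0,-1,0,0,0,0,0,0,-1,0,0,0,0,0,0,-1]

```text
time: 3.7
tool_pos: [640.9, -113.5, 153.3]
tcp_rot: [-3.14, 0.005, -3.135]
contact_force: [-0.1, 0.8, -0.6]
grip_width: 91.8
```

```bash
python3 - <<'E'
from h import *
n="top";im=cv2.cvtColor(capture(n),cv2.COLOR_RGB2BGR)
o=get_obs();print(o["tool_pos"],o["tcp_rot"],proj("top",[640.5,-115,175]))
cv2.imwrite("pics/c6.png",cv2.resize(im[90:230,200:350],None,fx=4,fy=4,interpolation=cv2.INTER_CUBIC))
im=cv2.cvtColor(capture("scene"),cv2.COLOR_RGB2BGR)
cv2.imwrite("pics/c7.png",cv2.resize(im[110:260,130:330],None,fx=4,fy=4,interpolation=cv2.INTER_CUBIC))
E
```

```text
[ 640.75871899 -113.38835413  153.08916719] [-3.14051634  0.00469035 -3.13550359] [275.7414793  156.96609239]
```

View pics/c7.png

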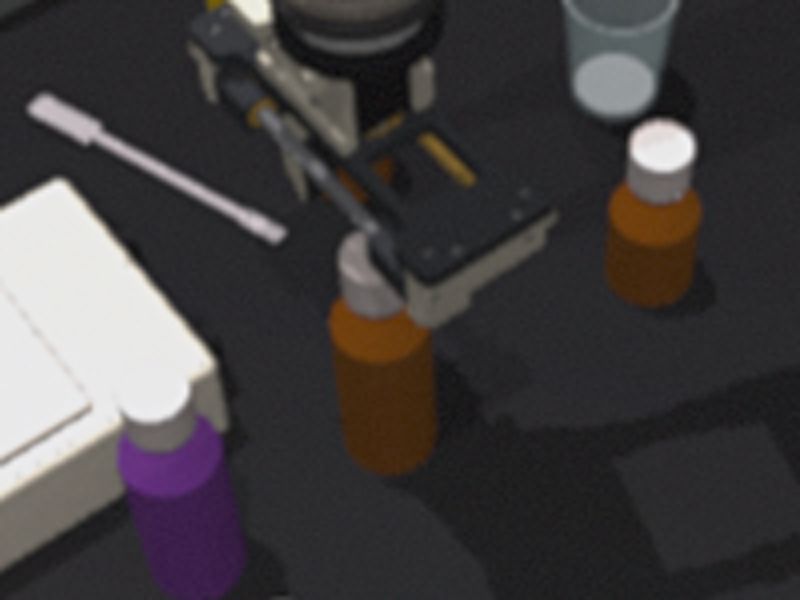

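The fingers straddle the tall bottle's cap at crop (375,265). I'll lower 12 mm and close.

>>> step_arm:
  moves: [0,-0.07,0.4,0,0,0,-1,0,0,0.25,0,0,0,-1,0,0,0,0,0,0,-0.3,0,0,0,0,0,0,0.2,0,0,0,0,0,0,1,0,0,0,0,0,0,1,0,0,0,0,0,0,1,0,0,0,0,0,0,1]

```text
time: 4.47
tool_pos: [642.0, -115.6, 140.9]
tcp_rot: [-3.139, 0.008, -3.136]
contact_force: [-0.0, 0.4, -1.6]
grip_width: 56.3
```

>>> step_arm:
  moves: [0,0,0,0,0,0,1,0,0,0,0,0,0,1,0,0,0,0,0,0,1,0,0,0,0,0,0,1]

```text
time: 4.8
tool_pos: [642.2, -115.6, 141.4]
tcp_rot: [-3.139, 0.009, -3.136]
contact_force: [0.4, 1.3, -0.7]
grip_width: 34.5
```

>>> step_arm:
  moves: [0,0,0,0,0,0,1,0,0,0,0,0,0,1,0,0,0,0,0,0,1]

```text
time: 5.05
tool_pos: [642.2, -115.5, 141.4]
tcp_rot: [-3.139, 0.009, -3.136]
contact_force: [-0.8, 0.2, 0.1]
grip_width: 34.5
```

>>> step_arm:
  moves: [0,0,-0.4,0,0,0,1,0,0,-0.5,0,0,0,1,0,0,-0.5,0,0,0,1,0,0,-0.5,0,0,0,1,0,0,-0.5,0,0,0,1,0,0,-0.5,0,0,0,1,0,0,0,0,0,0,1]

```text
time: 5.63
tool_pos: [640.8, -115.2, 204.7]
tcp_rot: [-3.14, 0.006, -3.136]
contact_force: [0.8, -0.7, -2.1]
grip_width: 34.5
```

```bash
python3 - <<'E'
from h import *
im=cv2.cvtColor(capture("scene"),cv2.COLOR_RGB2BGR)
cv2.imwrite("pics/c8.png",cv2.resize(im[90:240,130:330],None,fx=4,fy=4,interpolation=cv2.INTER_CUBIC))
E
```

```text
(no output)
```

View pics/c8.png

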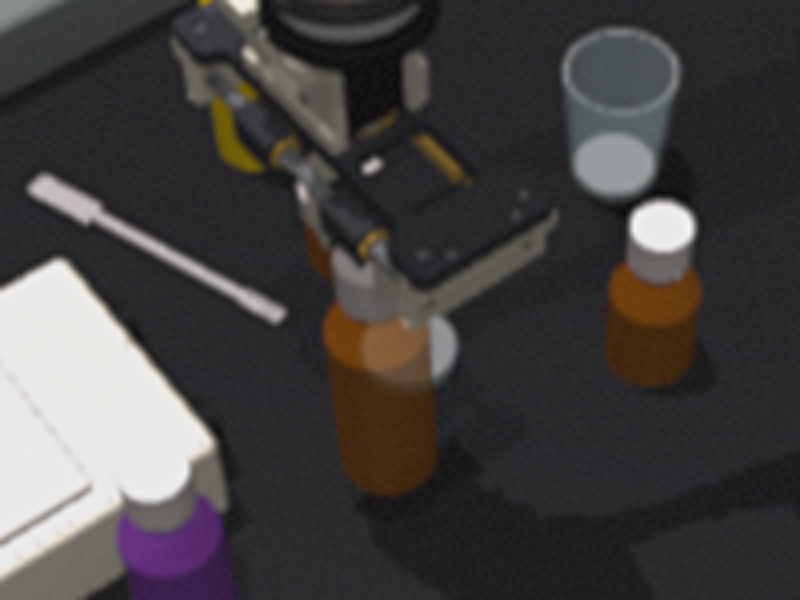

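The bottle is lifted upright, with its base clear of the bench. Now I'll carry it to the back bay.

>>> step_arm:
  moves: [0.07,0.4,0,0,0,0,1,0.14,0.8,0,0,0,0,1,0.14,0.8,0,0,0,0,1,0.14,0.8,0,0,0,0,1,0.14,0.8,0,0,0,0,1,0.14,0.8,0,0,0,0,1,0.14,0.8,0,0,0,0,1,0.14,0.8,0,0,0,0,1]

```text
time: 6.35
tool_pos: [613.2, 17.1, 199.3]
tcp_rot: [3.14, -0.003, -3.137]
contact_force: [0.0, -0.4, -3.2]
grip_width: 34.5
```

>>> step_arm:
  moves: [0.14,0.8,0,0,0,0,1,0.14,0.8,0,0,0,0,1,0.14,0.8,0,0,0,0,1,0.14,0.8,0,0,0,0,1,0.14,0.8,0,0,0,0,1,0.14,0.8,0,0,0,0,1,0.14,0.8,0,0,0,0,1]

```text
time: 6.93
tool_pos: [582.2, 148.2, 196.2]
tcp_rot: [3.137, -0.013, -3.128]
contact_force: [0.5, -0.6, -3.0]
grip_width: 34.4
```

>>> step_arm:
  moves: [-0.25,0.7,0,0.05,-0.18,0,1,-0.2,0.5,0,0,0,0,1,0,0,0,0,0,0,1,0,0,0,0,0,0,1,0,0,0,0,0,0,1]

```text
time: 7.35
tool_pos: [584.8, 182.9, 194.4]
tcp_rot: [3.139, -0.006, -3.118]
contact_force: [-1.3, -0.4, -2.5]
grip_width: 34.4
```

```bash
python3 - <<'E'
from h import *
for n in ("scene","top"): cv2.imwrite(f"pics/{n}3.png",cv2.cvtColor(capture(n),cv2.COLOR_RGB2BGR))
o=get_obs();print(o["tool_pos"],o["tcp_rot"])
im=cv2.imread("pics/scene3.png")
cv2.imwrite("pics/c9.png",cv2.resize(im[180:340,240:420],None,fx=3.75,fy=3.75,interpolation=cv2.INTER_CUBIC))
E
```

```text
[585.13227113 182.17110484 194.49697869] [ 3.13919841 -0.00555895 -3.1189343 ]
```

View pics/c9.png

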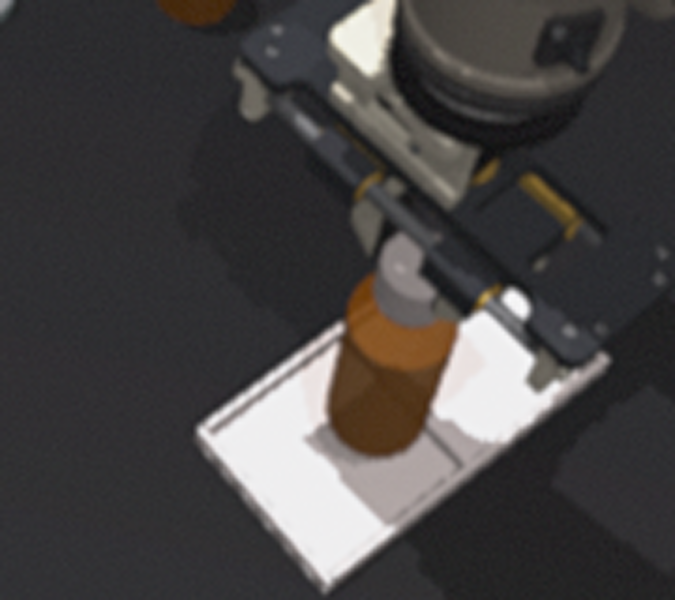

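View pics/top3.png

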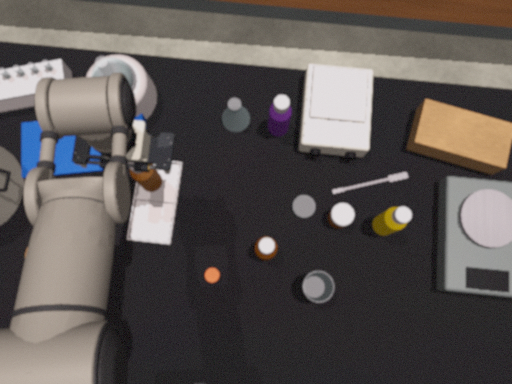

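>>> step_arm:
  moves: [-0.3,-0.2,0.1,0,-0.06,0.3,1,-0.15,-0.08,0.4,0,0,0,1,0,0,0.4,0,0,0,1,0,0,0.4,0,0,0,1,0,0,0,0,0,0,1,0,0,0,0,0,0,1]

```text
time: 7.95
tool_pos: [595.7, 172.2, 164.7]
tcp_rot: [3.14, -0.002, 3.136]
contact_force: [0.4, -0.0, -3.2]
grip_width: 34.6
```

>>> step_arm:
  moves: [0.04,0.2,0.3,0,0,0,1,0,0,0.3,0,0,0,1,0,0,0,0,0,0,1,0,0,0,0,0,0,1]

```text
time: 8.28
tool_pos: [594.4, 176.8, 151.1]
tcp_rot: [3.14, -0.003, 3.136]
contact_force: [0.9, -0.0, -2.6]
grip_width: 34.8
```

```bash
python3 - <<'E'
from h import *
im=cv2.cvtColor(capture("scene"),cv2.COLOR_RGB2BGR)
o=get_obs();print(o["tool_pos"],o["tcp_rot"])
cv2.imwrite("pics/c10.png",cv2.resize(im[200:340,270:410],None,fx=4,fy=4,interpolation=cv2.INTER_CUBIC))
E
```

```text
[594.38794196 176.68432049 151.01517398] [ 3.14032369 -0.00344312  3.13553214]
```

View pics/c10.png

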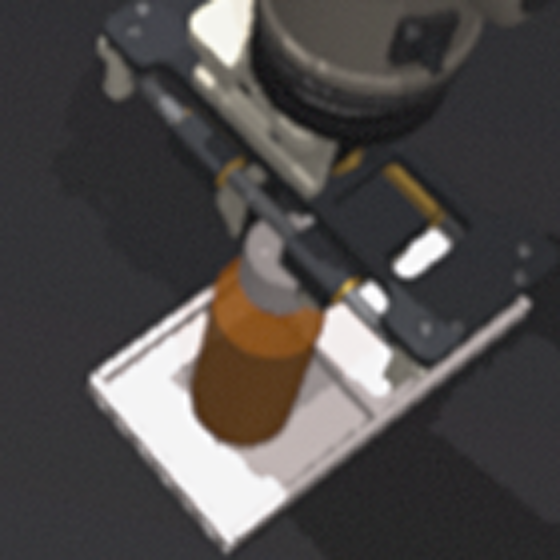

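Bottle is over the back bay, about 6 mm above the floor. I'll lower it in small steps and watch the force.

>>> step_arm:
  moves: [0,0,0.15,0,0,0,1,0,0,0.1,0,0,0,1,0,0,0,0,0,0,1,0,0,0,0,0,0,1]

```text
time: 8.67
tool_pos: [594.7, 177.0, 146.3]
tcp_rot: [3.14, -0.002, 3.136]
contact_force: [-0.4, -0.1, -3.5]
grip_width: 34.5
```

>>> step_arm:
  moves: [0,0,0.08,0,0,0,1,0,0,0,0,0,0,1,0,0,0,0,0,0,1]

```text
time: 8.92
tool_pos: [595.4, 177.1, 146.0]
tcp_rot: [3.14, 0.001, 3.136]
contact_force: [-0.2, -0.1, -3.2]
grip_width: 34.5
```

>>> step_arm:
  moves: [0,0,0.1,0,0,0,1,0,0,0,0,0,0,1,0,0,0,0,0,0,1]

```text
time: 9.17
tool_pos: [596.5, 177.4, 145.8]
tcp_rot: [3.139, 0.004, 3.136]
contact_force: [0.7, -0.2, -4.0]
grip_width: 34.7
```

>>> step_arm:
  moves: [0.05,0,0.15,0,-0.05,0,1]

```text
time: 9.25
tool_pos: [597.3, 177.9, 145.1]
tcp_rot: [3.138, 0.013, 3.136]
contact_force: [-2.3, 1.5, 24.0]
grip_width: 34.4
```

```bash
python3 - <<'E'
from h import *
im=cv2.cvtColor(capture("scene"),cv2.COLOR_RGB2BGR)
o=get_obs();print(o["tool_pos"],o["tcp_rot"],o["contact_force"],o["moment"])
cv2.imwrite("pics/c11.png",cv2.resize(im[200:340,270:410],None,fx=4,fy=4,interpolation=cv2.INTER_CUBIC))
E
```

```text
[597.14320835 177.89246088 145.26786538] [3.13761335 0.01389123 3.13606131] [-1.22789027 -0.06156657  9.06592701] [-0.02130066  0.13236708  0.00484596]
```

View pics/c11.png

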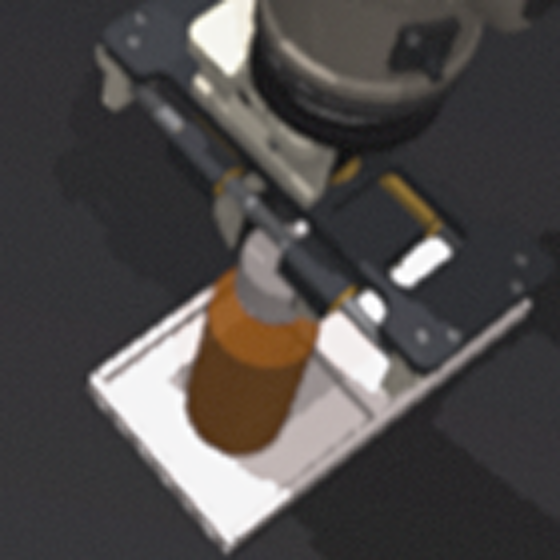

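Contact with the floor is confirmed (+24 N, settling to 9 N), and the tilt is under 1°. Releasing now.

>>> step_arm:
  moves: [0,0,0,0,0,0,0.1,0,0,0,0,0,0,-0.2,0,0,0,0,0,0,-0.5,0,0,0,0,0,0,-1,0,0,0,0,0,0,-1,0,0,0,0,0,0,-1,0,0,0,0,0,0,-1]

```text
time: 9.88
tool_pos: [597.5, 177.9, 145.7]
tcp_rot: [3.137, 0.016, 3.136]
contact_force: [-1.3, 0.0, 0.3]
grip_width: 76.7
```

>>> step_arm:
  moves: [0,0,-0.3,0,-0.1,0,-1,0,0,-0.5,0,-0.1,0,-1,0,0,-0.8,0,0,0,-1,0,0,-1,0,0,0,-1,0,0,-1,0,0,0,-1,0,0,-1,0,0,0,-1,0,0,0,0,0,0,-1]

```text
time: 10.47
tool_pos: [593.9, 177.4, 244.5]
tcp_rot: [3.138, 0.031, 3.136]
contact_force: [0.6, 0.2, 0.0]
grip_width: 91.9
```

```bash
python3 - <<'E'
from h import *
im=cv2.cvtColor(capture("scene"),cv2.COLOR_RGB2BGR)
o=get_obs();print(o["tool_pos"],o["tcp_rot"],o["joint_positions"])
cv2.imwrite("pics/c12.png",cv2.resize(im[200:340,270:410],None,fx=4,fy=4,interpolation=cv2.INTER_CUBIC))
E
```

```text
[593.30167703 177.32986034 242.56401537] [3.13807852 0.02910652 3.1359373 ] [ 0.16761807  0.47493013  1.19697983 -0.00156926  1.44040633 -1.39739279]
```

View pics/c12.png

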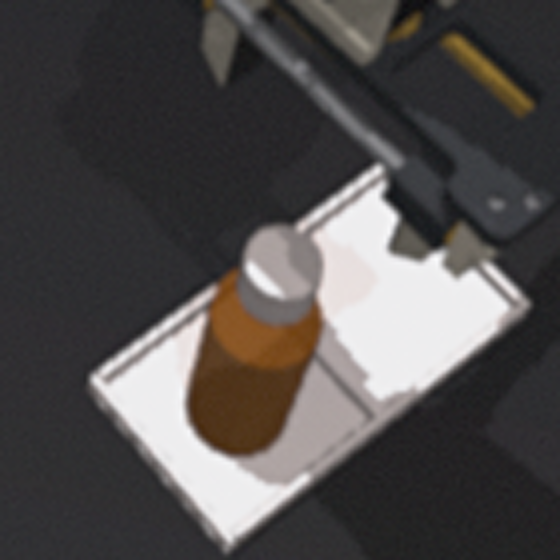

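The tall bottle stands in the back bay, with its cap at crop (283,260) and base at (237,430). Next is the jar. I'll turn the jaws along world x on the way, since the gripper body would otherwise come too close to the yellow bottle.

```bash
python3 - <<'E'
import numpy as np
p=3.136
for i in range(24):
    vx,vy=-2/20,-19/20
    print(i,round(vx*np.cos(p)+vy*np.sin(p),2),round(vx*np.sin(p)-vy*np.cos(p),2)); p-=0.0656
E
```

```text
0 0.09 -0.95
1 0.03 -0.95
2 -0.03 -0.95
3 -0.09 -0.95
4 -0.16 -0.94
5 -0.22 -0.93
6 -0.28 -0.91
7 -0.34 -0.89
8 -0.39 -0.87
9 -0.45 -0.84
10 -0.5 -0.81
11 -0.56 -0.78
12 -0.61 -0.74
13 -0.65 -0.7
14 -0.7 -0.65
15 -0.74 -0.61
16 -0.78 -0.56
17 -0.81 -0.5
18 -0.84 -0.45
19 -0.87 -0.39
20 -0.89 -0.33
21 -0.91 -0.28
22 -0.93 -0.21
23 -0.94 -0.15
```

>>> step_arm:
  moves: [0.09,-0.95,0,0,0.2,0.94,-1,0.03,-0.95,0,0,0.2,0.94,-1,-0.03,-0.95,0,0,0,0.94,-1,-0.09,-0.95,0,0,0,0.94,-1,-0.16,-0.94,0,0,0,0.94,-1,-0.22,-0.93,0,0,0,0.94,-1,-0.28,-0.91,0,0,0,0.94,-1,-0.34,-0.89,0,0,0,0.94,-1]

```text
time: 11.18
tool_pos: [572.6, 24.1, 236.2]
tcp_rot: [3.139, -0.009, 2.595]
contact_force: [0.5, 0.1, -0.5]
grip_width: 91.8
```

>>> step_arm:
  moves: [-0.4,-0.87,0,0,0,0.94,-1,-0.46,-0.84,0,0,0,0.94,-1,-0.51,-0.81,0,0,0,0.94,-1,-0.57,-0.78,0,0,0,0.94,-1,-0.62,-0.74,0,0,0,0.94,-1,-0.66,-0.7,0,0,0,0.94,-1,-0.71,-0.65,0,0,0,0.94,-1,-0.75,-0.61,0,0,0,0.94,-1]

```text
time: 11.85
tool_pos: [547.2, -135.0, 228.1]
tcp_rot: [-3.13, -0.016, 2.043]
contact_force: [0.4, 0.4, -0.4]
grip_width: 91.9
```

>>> step_arm:
  moves: [-0.85,-0.43,0,0,0,0.84,-1,-0.87,-0.38,0,0,0,0.84,-1,-0.89,-0.33,0,0,0,0.84,-1,-0.91,-0.28,0,0,0,0.84,-1,-0.92,-0.22,0,0,0,0.84,-1,-0.9,-0.17,0,0,0,0.84,-1,-0.8,-0.1,0,0,0,0.84,-1,-0.3,0,0,0,0,0.8,-1]

```text
time: 12.52
tool_pos: [540.6, -277.9, 218.9]
tcp_rot: [-3.114, -0.013, 1.549]
contact_force: [0.1, -0.4, 0.7]
grip_width: 91.7
```

>>> step_arm:
  moves: [0,0,0,0,0,0,-1]

```text
time: 12.6
tool_pos: [539.9, -279.1, 217.7]
tcp_rot: [-3.112, -0.014, 1.545]
contact_force: [-0.1, 1.5, 0.3]
grip_width: 91.8
```

>>> step_arm:
  moves: [-0.3,0.15,0.5,-0.21,-0.1,-0.2,-1,-0.2,0.08,1,-0.21,-0.1,-0.17,-1,0,0,1,0,0,0,-1,0,0,1,0,0,0,-1,0,0,1,0,0,0,-1,0,0,0.3,0,0,0,-1,0,0,0,0,0,0,-1,0,0,0,0,0,0,-1]

```text
time: 13.27
tool_pos: [542.2, -285.0, 115.1]
tcp_rot: [-3.14, -0.003, 1.586]
contact_force: [-0.2, 0.5, -0.6]
grip_width: 91.6
```

```bash
python3 - <<'E'
from h import *
im=cv2.cvtColor(capture("scene"),cv2.COLOR_RGB2BGR)
o=get_obs();print(o["tool_pos"],o["tcp_rot"],o["joint_positions"].round(2))
cv2.imwrite("pics/c13.png",cv2.resize(im[60:220,140:320],None,fx=3.75,fy=3.75,interpolation=cv2.INTER_CUBIC))
im=cv2.cvtColor(capture("top"),cv2.COLOR_RGB2BGR)
cv2.imwrite("pics/c14.png",cv2.resize(im[140:280,270:430],None,fx=4,fy=4,interpolation=cv2.INTER_CUBIC))
E
```

```text
[ 542.4062659  -285.16920374  115.49025601] [-3.14049097e+00 -2.38689796e-03  1.58621771e+00] [-0.61  0.57  1.38  0.    1.19 -0.63]
```

View pics/c13.png

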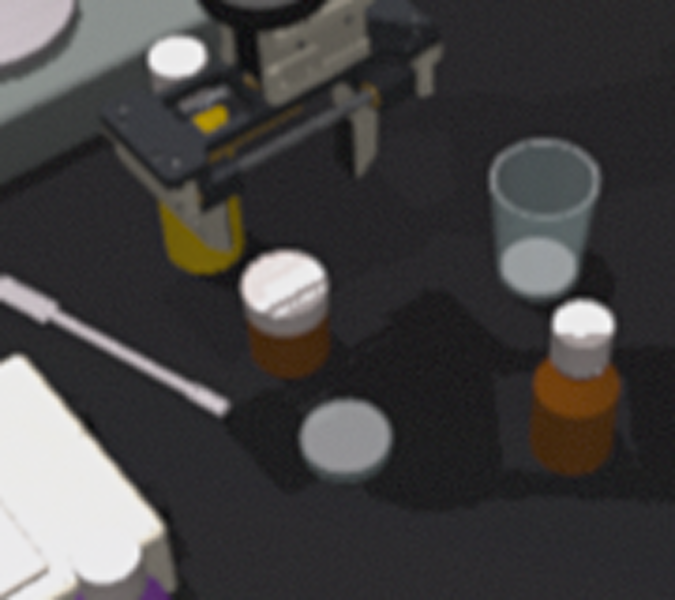

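View pics/c14.png

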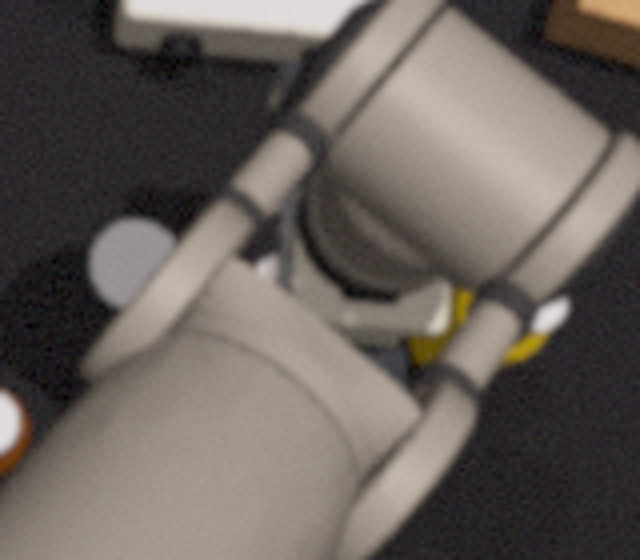

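```bash
python3 - <<'E'
from h import *
for z in (115,181,220,260,300,340): print(z,(proj("scene",[542,-285,z])-[140,60])*3.75)
print(proj("scene",[542,-395,175]),(proj("scene",[542,-401,175])-[140,60])*3.75)
im=cv2.cvtColor(capture("scene"),cv2.COLOR_RGB2BGR)
cv2.imwrite("pics/c15.png",cv2.resize(im[0:150,110:310],None,fx=4,fy=4,interpolation=cv2.INTER_CUBIC))
E
```

```text
115 [283.68028497 234.07595829]
181 [276.43477518 158.31459865]
220 [271.79984583 109.85030012]
260 [266.74118071  56.95528543]
300 [261.34293489   0.50950664]
340 [255.56972751 -59.85698976]
[186.85018963  77.43308232] [170.4072396   60.16042935]
```

View pics/c15.png

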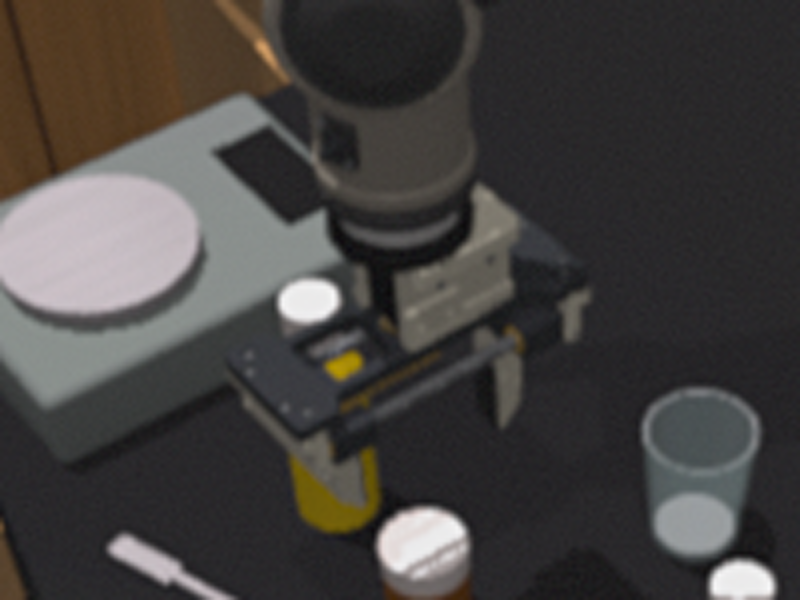

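>>> step_arm:
  moves: [-0.15,0.08,0.5,0,0,0.1,-1,-0.08,0.03,0.5,0,0,0,-1,0,0,0.5,0,0,0,-1,0,0,0.5,0,0,0,-1,0,0,0.5,0,0,0,-1,0,0,0.2,0,0,0,-1,0,0,0,0,0,0,-1]

```text
time: 14.0
tool_pos: [546.7, -291.9, 58.9]
tcp_rot: [3.137, 0.002, 1.578]
contact_force: [0.3, 0.2, 0.4]
grip_width: 91.9
```

```bash
python3 - <<'E'
from h import *
im=cv2.cvtColor(capture("scene"),cv2.COLOR_RGB2BGR)
o=get_obs();print(o["tool_pos"],o["tcp_rot"],o["contact_force"])
cv2.imwrite("pics/c16.png",cv2.resize(im[60:200,140:290],None,fx=4,fy=4,interpolation=cv2.INTER_CUBIC))
E
```

```text
[ 546.67228035 -291.82448938   59.12967736] [3.13737599e+00 1.51669989e-03 1.57796462e+00] [-0.06531425  0.39907483  0.21660311]
```

View pics/c16.png

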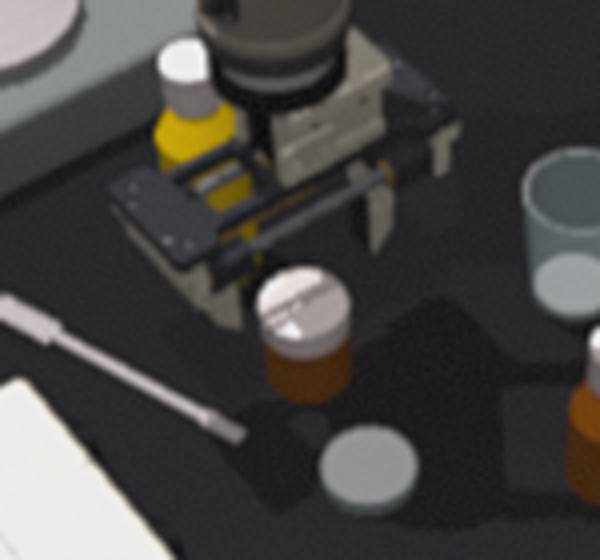

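Fingers straddle the jar lid at crop (303,305), and the wrist stays clear of the yellow bottle. Continuing down, then closing.

>>> step_arm:
  moves: [0.05,-0.06,0.5,0.06,0,0,-1,0,0,0.4,0,0,0,-1,0,0,0.1,0,0,0,-1,0,0,0,0,0,0,-1]

```text
time: 14.38
tool_pos: [545.9, -291.0, 37.7]
tcp_rot: [3.141, 0.002, 1.578]
contact_force: [-0.0, 0.2, 0.0]
grip_width: 91.5
```

>>> step_arm:
  moves: [0,0,0,0,0,0,0.2,0,0,0,0,0,0,0.2,0,0,0,0,0,0,1,0,0,0,0,0,0,1,0,0,0,0,0,0,1,0,0,0,0,0,0,1,0,0,0,0,0,0,1,0,0,0,0,0,0,1]

```text
time: 15.05
tool_pos: [546.8, -291.5, 39.2]
tcp_rot: [3.138, 0.004, 1.578]
contact_force: [0.3, 0.1, -0.8]
grip_width: 43.3
```

```bash
python3 - <<'E'
from h import *
im=cv2.cvtColor(capture("scene"),cv2.COLOR_RGB2BGR)
o=get_obs();print(o["tool_pos"],o["tcp_rot"],o["contact_force"],o["grip_width"])
cv2.imwrite("pics/c17.png",cv2.resize(im[80:190,150:280],None,fx=5,fy=5,interpolation=cv2.INTER_CUBIC))
print((proj("scene",[544.6,-290,66])-[150,80])*5,(proj("scene",[546.8,-291.5,39])-[150,80])*5)
E
```

```text
[ 546.78789444 -291.57101861   39.22144578] [3.13848144 0.00400708 1.57822156] [ 0.22282802 -0.71002761  0.21094885] 39.255059206444095
[324.5237479  277.38874605] [322.78435486 313.68259113]
```

View pics/c17.png

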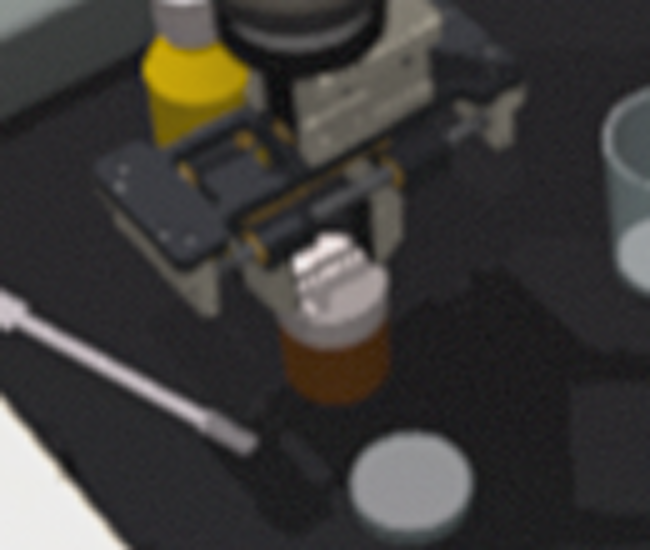

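>>> step_arm:
  moves: [0,0,0,0,0,0,-1,0,0,0,0,0,0,-1,0,0,0,0,0,0,-1,0,0,0,0,0,0,-1]

```text
time: 15.43
tool_pos: [546.8, -291.6, 39.3]
tcp_rot: [3.138, 0.004, 1.578]
contact_force: [0.2, 0.3, 0.8]
grip_width: 60.9
```

```bash
python3 - <<'E'
from h import *
im=cv2.cvtColor(capture("scene"),cv2.COLOR_RGB2BGR)
o=get_obs();print(o["tool_pos"],o["tcp_rot"],o["contact_force"],o["grip_width"])
def P(p,c): 
    q=(proj("scene",p)-[150,80])*5; cv2.circle(big,tuple(int(v) for v in q),4,c,-1)
big=cv2.resize(im[80:190,150:280],None,fx=5,fy=5,interpolation=cv2.INTER_CUBIC)
cv2.imwrite("pics/c18.png",big.copy())
t=o["tool_pos"]; w=o["grip_width"]/2
for s in (-w,w):
  for z in (0,40): P(t+[s,0,z],(0,0,255))
P(t,(0,255,0))
cv2.imwrite("pics/c19.png",big)
E
```

```text
[ 546.75970723 -291.54257241   39.2443558 ] [3.13851923 0.00398065 1.57823297] [-0.02054926 -0.0825798   0.39650084] 64.99440472994645
```

View pics/c18.png

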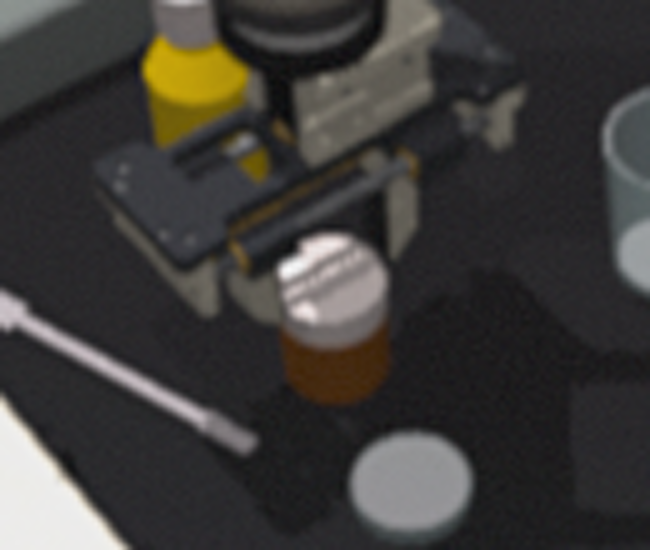

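View pics/c19.png

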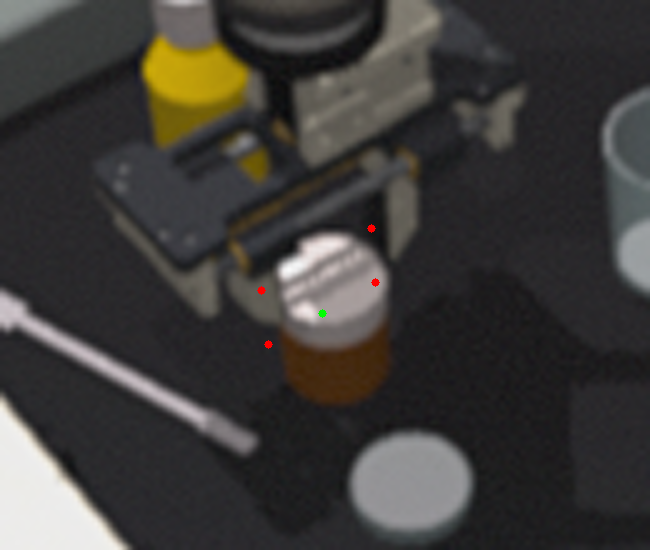

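```bash
python3 - <<'E'
from h import *
m=lambda x,y,x0,y0,f:(x0+(x+.5)/f-.5,y0+(y+.5)/f-.5)
print("tall",onz("scene",m(283,257,270,200,4),179))
print("jar",onz("scene",m(334,285,150,80,5),66))
# annotate predicted circles
im=cv2.imread("pics/c18.png")
from math import *
for z,c in ((66,(0,255,0)),(0,(0,255,255))):
  for a in range(0,360,10):
    r=27.5; q=(proj("scene",[547+r*cos(radians(a)),-284+r*sin(radians(a)),z])-[150,80])*5+2
    cv2.circle(im,tuple(int(v) for v in q),1,c,-1)
cv2.imwrite("pics/c20.png",im)
E
```

```text
tall [593.53015875 177.54483481 179.        ]
jar [ 543.81073985 -284.82970271   66.        ]
```

View pics/c20.png

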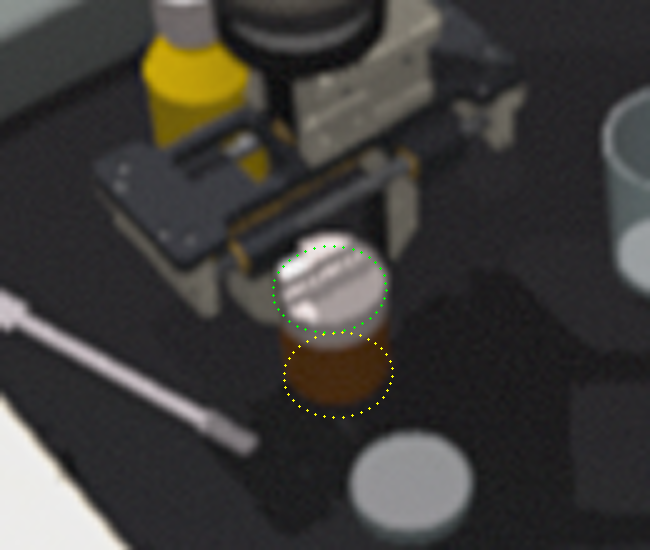

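The jar has barely moved: its lid is at crop (334,285). The fingers closed to 39 mm above the lid, and the visible tips look about 20 mm higher than the reported TCP. I'll reopen, lower in guarded steps and look again.

>>> step_arm:
  moves: [0,0,0,0,0,0,-1,0,0,0,0,0,0,-1,0,0,0,0,0,0,-1,0.1,-0.1,0.3,0.05,0,0,-1,0,0,0.3,0,0,0,-1,0,0,0.1,0,0,0,-1,0,0,0,0,0,0,-1]

```text
time: 16.07
tool_pos: [544.4, -289.3, 23.6]
tcp_rot: [-3.141, 0.004, 1.578]
contact_force: [0.3, 0.6, 1.1]
grip_width: 91.6
```

```bash
python3 - <<'E'
from h import *
im=cv2.cvtColor(capture("scene"),cv2.COLOR_RGB2BGR)
o=get_obs();print(o["tool_pos"],o["tcp_rot"],o["contact_force"],o["grip_width"])
big=cv2.resize(im[80:190,150:280],None,fx=6,fy=5.4,interpolation=cv2.INTER_CUBIC) if 0 else cv2.resize(im[80:180,160:280],None,fx=6,fy=6,interpolation=cv2.INTER_CUBIC)
big=cv2.convertScaleAbs(big,alpha=1.8,beta=10)
cv2.imwrite("pics/c21.png",big)
t=o["tool_pos"];w=o["grip_width"]/2
for s in (-w,w): print((proj("scene",t+[s,0,0])-[160,80])*6+2.5,(proj("scene",t+[s,0,25])-[160,80])*6+2.5)
E
```

```text
[ 544.34938798 -289.23223634   23.64669975] [-3.14042647  0.00368992  1.5782286 ] [-0.25540788  0.08192823  0.39296096] 91.86612278149104
[428.8198027  351.74902077] [426.46553326 312.23812081]
[249.36762412 456.22518852] [243.80398609 417.50068097]
```

View pics/c21.png

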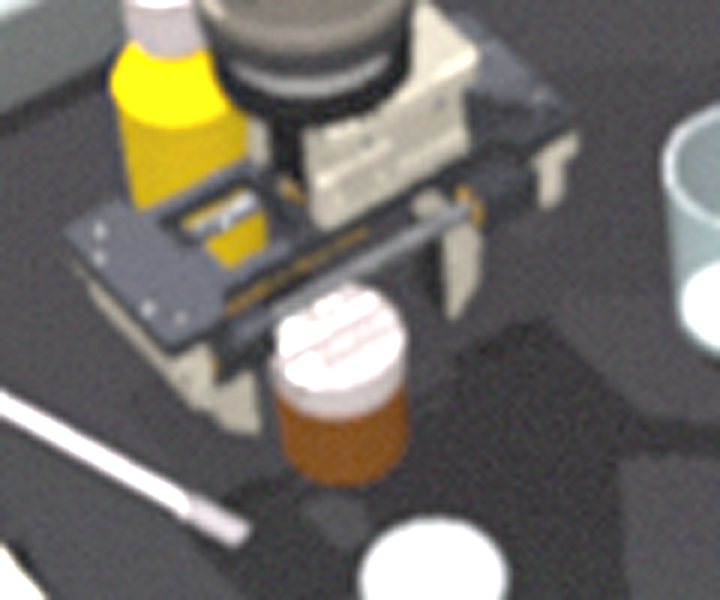

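>>> step_arm:
  moves: [0,0,0.3,0,0,0,-1,0,0,0.2,0,0,0,-1,0,0,0,0,0,0,-1,0,0,0,0,0,0,0,0,0,0,0,0,0,0.2,0,0,0,0,0,0,0.2,0,0,0,0,0,0,0.2]

```text
time: 16.7
tool_pos: [544.5, -289.4, 12.4]
tcp_rot: [-3.14, 0.004, 1.578]
contact_force: [0.6, -0.1, -0.7]
grip_width: 69.7
```

>>> step_arm:
  moves: [0,0,0,0,0,0,0.3,0,0,0,0,0,0,0.3,0,0,0,0,0,0,0.3,0,0,0,0,0,0,0.3]

```text
time: 17.03
tool_pos: [544.7, -289.6, 12.8]
tcp_rot: [-3.141, 0.004, 1.578]
contact_force: [-0.0, 0.7, -1.6]
grip_width: 54.5
```

Stopped at 54.5 mm, which is the lid's width. I'll close firmly and check.

>>> step_arm:
  moves: [0,0,0,0,0,0,1,0,0,0,0,0,0,1,0,0,0,0,0,0,1,0,0,0,0,0,0,1]

```text
time: 17.37
tool_pos: [544.7, -289.6, 12.8]
tcp_rot: [-3.141, 0.004, 1.578]
contact_force: [0.7, -0.0, -0.8]
grip_width: 54.4
```

```bash
python3 - <<'E'
from h import *
im=cv2.cvtColor(capture("scene"),cv2.COLOR_RGB2BGR)
o=get_obs();print(o["tool_pos"],o["tcp_rot"],o["contact_force"],o["grip_width"])
big=cv2.convertScaleAbs(cv2.resize(im[80:180,160:280],None,fx=6,fy=6,interpolation=cv2.INTER_CUBIC),alpha=1.8,beta=10)
cv2.imwrite("pics/c22.png",big)
E
```

```text
[ 544.74857146 -289.58294964   12.86038519] [-3.14124709  0.00425152  1.57821383] [-0.33425287 -0.25381142 -0.01994605] 54.2559270087212
```

View pics/c22.png

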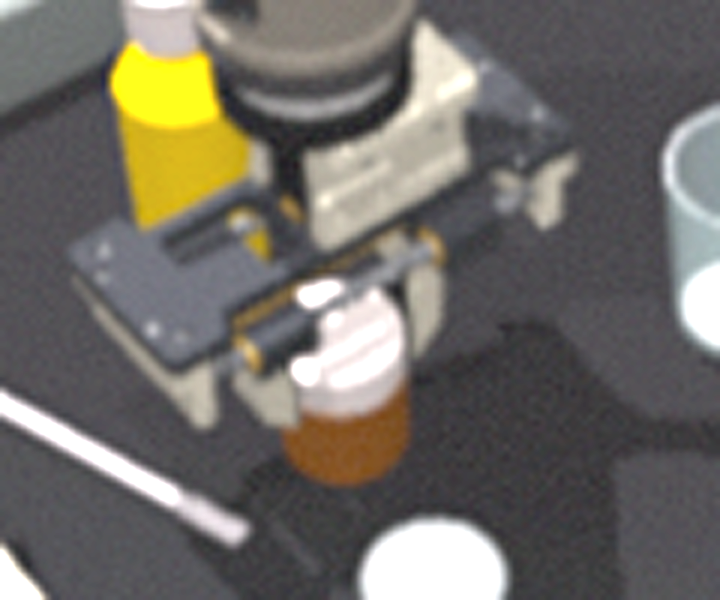

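>>> step_arm:
  moves: [0,0,-0.3,0,0,0,1,0,0,-0.5,0,0,0,1,0,0,-0.8,0,0,0,1,0,0,-1,0,0,0,1,0,0,-1,0,0,0,1,0,0,-1,0,0,0,1,0,0,-1,0,0,0,1,0,0,-0.7,0,0,0,1]

```text
time: 18.08
tool_pos: [542.1, -287.2, 144.6]
tcp_rot: [-3.134, -0.001, 1.578]
contact_force: [0.4, -0.3, -1.3]
grip_width: 54.4
```

```bash
python3 - <<'E'
from h import *
im=cv2.cvtColor(capture("scene"),cv2.COLOR_RGB2BGR)
o=get_obs();print(o["tool_pos"],o["tcp_rot"],o["contact_force"],o["grip_width"])
big=cv2.resize(im[20:200,120:320],None,fx=3.5,fy=3.2,interpolation=cv2.INTER_CUBIC)
cv2.imwrite("pics/c23.png",big)
p=o["tcp_rot"][2]
for i in range(23):
    vx,vy=-1.2/20,13/20
    print(i,round(vx*np.cos(p)+vy*np.sin(p),2),round(vx*np.sin(p)-vy*np.cos(p),2)); p+=0.068
E
```

```text
[ 543.40726876 -288.09249972  147.65975114] [-3.13784624e+00  1.90957483e-03  1.57819859e+00] [ 1.21462865 -1.06683804  1.99404333] 54.32283528013461
0 0.65 -0.06
1 0.65 -0.01
2 0.65 0.03
3 0.65 0.08
4 0.64 0.12
5 0.63 0.16
6 0.62 0.21
7 0.6 0.25
8 0.59 0.29
9 0.56 0.33
10 0.54 0.37
11 0.51 0.4
12 0.49 0.44
13 0.46 0.47
14 0.42 0.5
15 0.39 0.53
16 0.35 0.55
17 0.31 0.57
18 0.27 0.59
19 0.23 0.61
20 0.19 0.62
21 0.15 0.64
22 0.1 0.64
```

View pics/c23.png

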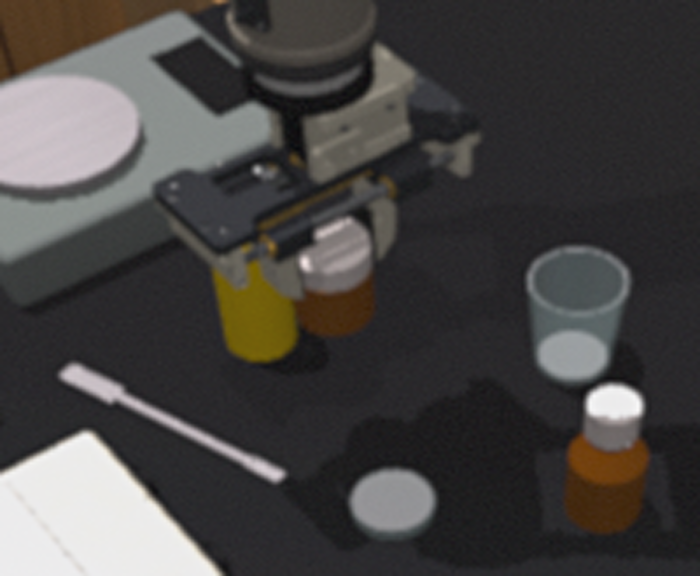

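The jar is lifted upright. I'll carry it toward the tray while turning the jaws back to world y.

>>> step_arm:
  moves: [0.65,-0.06,-0.05,0,0,-0.97,1,0.65,-0.01,-0.05,0,0,-0.97,1,0.65,0.03,-0.05,0,0,-0.97,1,0.65,0.08,-0.05,0,0,-0.97,1,0.64,0.12,-0.05,0,0,-0.97,1,0.63,0.16,-0.05,0,0,-0.97,1,0.62,0.21,-0.05,0,0,-0.97,1,0.6,0.25,-0.05,0,0,-0.97,1]

```text
time: 18.8
tool_pos: [531.8, -182.9, 158.9]
tcp_rot: [-3.139, 0.005, 2.139]
contact_force: [0.5, -0.1, -0.4]
grip_width: 54.3
```

>>> step_arm:
  moves: [0.59,0.29,-0.05,0,0,-0.97,1,0.56,0.33,-0.05,0,0,-0.97,1,0.54,0.37,-0.05,0,0,-0.97,1,0.51,0.4,-0.05,0,0,-0.97,1,0.49,0.44,-0.05,0,0,-0.97,1,0.46,0.47,-0.05,0,0,-0.97,1,0.42,0.5,-0.05,0,0,-0.97,1,0.39,0.53,-0.05,0,0,-0.97,1]

```text
time: 19.47
tool_pos: [516.2, -72.8, 166.7]
tcp_rot: [-3.137, 0.001, 2.709]
contact_force: [-0.1, -0.6, -1.4]
grip_width: 54.5
```

>>> step_arm:
  moves: [0.41,0.53,0,0,0,-0.89,1,0.38,0.55,0,0,0,-0.89,1,0.34,0.57,0,0,0,-0.89,1,0.31,0.59,0,0,0,-0.89,1,0.27,0.61,0,0,0,-0.89,1,0.23,0.63,0,0,0,-0.89,1,0.19,0.64,0,0,0,-0.8,1,0.1,0.5,0,0,0,0,1]

```text
time: 20.13
tool_pos: [488.0, 33.9, 167.0]
tcp_rot: [-3.137, -0.002, -3.12]
contact_force: [0.3, 0.2, -2.3]
grip_width: 54.6
```

>>> step_arm:
  moves: [0,0.8,0,0,0,0.15,1,0,0.9,0,0,0,0.15,1,0,0.9,0,0,0,0,1,0,0.9,0,0,0,0,1,0,0.9,0,0,0,0,1,0,0.9,0,0,0,0,1,0,0.7,0,0,0,0,1,0,0.3,0,0,0,0,1]

```text
time: 20.8
tool_pos: [486.1, 166.6, 166.9]
tcp_rot: [-3.137, -0.001, 3.125]
contact_force: [0.3, 0.0, -1.3]
grip_width: 54.3
```

>>> step_arm:
  moves: [0,0,0,0,0,0,1,0,0,0,0,0,0,1]

```text
time: 20.97
tool_pos: [485.8, 167.5, 166.8]
tcp_rot: [-3.136, -0.002, 3.125]
contact_force: [-0.2, -0.1, -1.4]
grip_width: 54.6
```

>>> step_arm:
  moves: [-0.12,0.45,0.3,-0.05,0,0,1,0,0,0.6,0,0,0,1,0,0,0.8,0,0,0,1,0,0,0.8,0,0,0,1,0,0,0.8,0,0,0,1,0,0,0.8,0,0,0,1,0,0,0.4,0,0,0,1,0,0,0,0,0,0,1]

```text
time: 21.63
tool_pos: [491.0, 173.7, 71.9]
tcp_rot: [-3.141, 0.002, 3.115]
contact_force: [-0.9, 0.1, -1.5]
grip_width: 54.3
```

```bash
python3 - <<'E'
from h import *
im=cv2.cvtColor(capture("scene"),cv2.COLOR_RGB2BGR)
o=get_obs();print(o["tool_pos"],o["tcp_rot"],o["contact_force"],o["grip_width"])
big=cv2.resize(im[180:340,260:440],None,fx=4,fy=3.75,interpolation=cv2.INTER_CUBIC)
cv2.imwrite("pics/c24.png",big)
E
```

```text
[491.23625536 173.819673    72.59817033] [-3.14116716e+00  2.37832619e-03  3.11478014e+00] [-0.47729291 -0.20146309 -1.0622971 ] 54.14094631249699
```

View pics/c24.png

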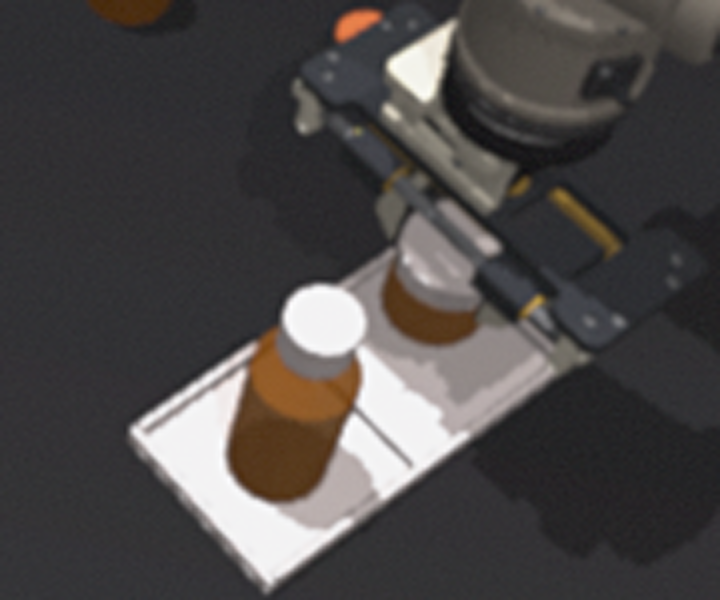

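>>> step_arm:
  moves: [0.12,0.17,0.5,0,0,0,1,0,0,0.5,0,0,0,1,0,0,0.5,0,0,0,1,0,0,0.4,0,0,0,1,0,0,0,0,0,0,1,0,0,0,0,0,0,1]

```text
time: 22.18
tool_pos: [492.6, 177.1, 35.3]
tcp_rot: [3.141, 0.009, 3.113]
contact_force: [-0.6, -0.2, -1.2]
grip_width: 54.4
```

>>> step_arm:
  moves: [0.18,0,0.3,0,0.13,0,1,0,0,0.2,0,0,0,1,0,0,0.1,0,0,0,1,0,0,0,0,0,0,1]

```text
time: 22.52
tool_pos: [489.5, 177.2, 23.0]
tcp_rot: [3.14, 0.001, 3.113]
contact_force: [0.0, -0.9, -1.7]
grip_width: 54.5
```

>>> step_arm:
  moves: [0,0,0.15,0,0,0,1,0,0,0.1,0,0,0,1,0,0,0,0,0,0,1]

```text
time: 22.77
tool_pos: [489.7, 177.3, 17.8]
tcp_rot: [3.14, 0.001, 3.113]
contact_force: [0.1, 0.6, -1.3]
grip_width: 54.3
```

>>> step_arm:
  moves: [0,0,0.06,0,0,0,1,0,0,0,0,0,0,1]

```text
time: 22.93
tool_pos: [490.1, 177.4, 17.0]
tcp_rot: [3.14, 0.002, 3.113]
contact_force: [-1.6, -0.8, -2.0]
grip_width: 54.3
```

>>> step_arm:
  moves: [0,0,0.1,0,0,0,1]

```text
time: 23.02
tool_pos: [490.4, 177.6, 16.6]
tcp_rot: [3.14, 0.003, 3.113]
contact_force: [-10.5, -0.6, 32.5]
grip_width: 54.7
```

>>> step_arm:
  moves: [0,0,0,0,0,0,1]

```text
time: 23.1
tool_pos: [490.6, 177.7, 17.4]
tcp_rot: [3.139, 0.004, 3.113]
contact_force: [0.4, 1.0, -0.9]
grip_width: 54.4
```

Contact with the floor at 16.6 mm, against 16.8 expected. Releasing gently and retreating straight up.

>>> step_arm:
  moves: [0,0,0.04,0,0,0,1,0,0,0,0,0,0,0,0,0,0,0,0,0,-0.3,0,0,0,0,0,0,-0.6,0,0,0,0,0,0,-1,0,0,0,0,0,0,-1,0,0,0,0,0,0,-1]

```text
time: 23.68
tool_pos: [491.3, 177.8, 16.5]
tcp_rot: [3.139, 0.005, 3.113]
contact_force: [-0.0, -0.7, 0.1]
grip_width: 81.9
```

>>> step_arm:
  moves: [0,0,-0.2,0,0,0,-1,0,0,-0.5,0,0,0,-1,0,0,-1,0,0,0,-1,0,0,-1,0,0,0,-1,0,0,-1,0,0,0,-1,0,0,-1,0,0,0,-1,0,0,-1,0,0,0,-1,0,0,-1,0,0,0,-1]

```text
time: 24.35
tool_pos: [487.6, 176.8, 156.7]
tcp_rot: [3.141, -0.003, 3.113]
contact_force: [-0.1, 0.4, 0.2]
grip_width: 91.7
```

>>> step_arm:
  moves: [0.4,-0.8,-0.3,0,0,0,-1,0.4,-0.8,-0.3,0,0,0,-1,0.2,-0.8,0,0,0,0,-1,0,-0.8,0,0,0,0,-1,0,-0.8,0,0,0,0,-1,0,-0.8,0,0,0,0,-1,0,-0.4,0,0,0,0,-1,0,0,0,0,0,0,-1]

```text
time: 25.02
tool_pos: [466.7, 70.8, 183.2]
tcp_rot: [3.138, 0.018, 3.116]
contact_force: [1.8, 0.5, -0.3]
grip_width: 91.8
```

```bash
python3 - <<'E'
from h import *
for n in ("scene","top"): cv2.imwrite(f"pics/{n}9.png",cv2.cvtColor(capture(n),cv2.COLOR_RGB2BGR))
o=get_obs();print(o["time"],o["tool_pos"],o["tcp_rot"],o["contact_force"],o["grip_width"])
im=cv2.imread("pics/scene9.png")
cv2.imwrite("pics/c25.png",cv2.resize(im[200:340,270:420],None,fx=4,fy=4,interpolation=cv2.INTER_CUBIC))
E
```

```text
25.1167 [466.80261998  72.0447126  182.94395338] [3.13733165 0.017865   3.11661911] [-0.47585978 -0.11672045  0.61244943] 91.96596742037129
```

View pics/c25.png

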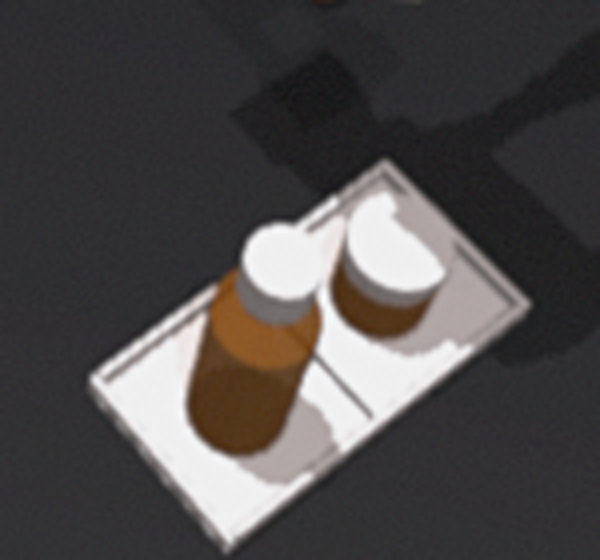

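View pics/top9.png

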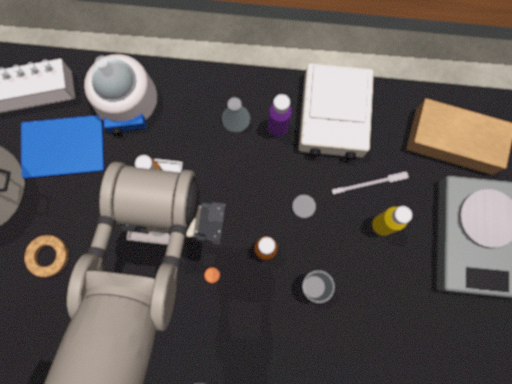

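Both items stand upright in their bays: the tall cap is at crop (283,262) and the jar lid at (397,245). The medium bottle is unmoved at top (265,248), and the arm is clear. Handing in.

```bash
python3 - <<'E'
from plant import *
print(close_job())
E
```

```text
the job is handed in; nothing more can be done
None
```

The tall amber bottle went into the back bay first, then the squat jar into the front bay. I handed the job in at about 25 s of the 61 s allowed.

**Final checks:** The last pictures show both items upright on the tray floor, the medium bottle where it was, and the robot touching nothing. The force reading showed each item touch the floor before I let go, with peaks of about 24 N for the bottle and 32 N for the jar.

**What disagreed:**
- **First jar grasp missed:** The fingers closed to 39 mm over the lid without holding it, and the jar moved only a few millimetres.
- **Fingertip height:** In the pictures the fingertips sat about 24 mm higher than the reported TCP. I reopened, lowered about 26 mm, and the second grip stopped at 54.4 mm on the lid, against 55 mm expected. If the offset is real, the bottle was held only by the top of its cap, where the grip read 34.5 mm against 36 mm. It was carried and set down without trouble.

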